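Sort three objective lenses into their colour-coded seats

TASK

The three microscope objectives are standing in the wrong seats: move each into the seat of the same colour as its band, first parking one of them for a moment in the empty grey seat. Set every lens down gently, upright and flat on the seat's floor; never drop one, tip one over or stand one on the bare bench. Leave the grey seat empty at the end, and leave the bottle, specimen mount and sample pot where they are.

Things in the scene. Friction and masses are not known exactly. Their poses are not given: they have to be found in the camera images.
- lens_red: microscope objective with the red band: a loose upright cylinder, black, 38 mm in diameter from its foot to 48 mm up, then a red band 38 mm in diameter (48 to 54 mm) with a red sloping shoulder seen from above, then a thinner silver nose 24 mm in diameter; 60 mm tall in all, about 180 g. Origin: centre of its underside; z up its axis. Round, so its yaw does not matter.
- lens_yellow: microscope objective with the yellow band: a loose upright cylinder, black, 38 mm in diameter from its foot to 48 mm up, then a yellow band 38 mm in diameter (48 to 54 mm) with a yellow sloping shoulder seen from above, then a thinner silver nose 22 mm in diameter; 68 mm tall in all, about 180 g. Origin: centre of its underside; z up its axis. Round, so its yaw does not matter.
- lens_blue: microscope objective with the blue band: a loose upright cylinder, black, 38 mm in diameter from its foot to 48 mm up, then a blue band 38 mm in diameter (48 to 54 mm) with a blue sloping shoulder seen from above, then a thinner silver nose 18 mm in diameter; 76 mm tall in all, about 180 g. Origin: centre of its underside; z up its axis. Round, so its yaw does not matter.
- seat_red: red seat: a shallow round red cup fixed to the bench, 80 mm outside diameter, 16 mm high, wall 8 mm (inside diameter 64 mm), with a pale flat inner floor 8 mm above the bench, on which a lens stands. Origin: centre of its underside, at bench height; z up.
- seat_yellow: yellow seat: a shallow round yellow cup fixed to the bench, 80 mm outside diameter, 16 mm high, wall 8 mm (inside diameter 64 mm), with a pale flat inner floor 8 mm above the bench, on which a lens stands. Origin: centre of its underside, at bench height; z up.
- seat_blue: blue seat: a shallow round blue cup fixed to the bench, 80 mm outside diameter, 16 mm high, wall 8 mm (inside diameter 64 mm), with a pale flat inner floor 8 mm above the bench, on which a lens stands. Origin: centre of its underside, at bench height; z up.
- seat_grey: grey seat (the spare, empty at the start): a shallow round grey cup fixed to the bench, 80 mm outside diameter, 16 mm high, wall 8 mm (inside diameter 64 mm), with a pale flat inner floor 8 mm above the bench, on which a lens stands. Origin: centre of its underside, at bench height; z up.
- bottle: amber dropper bottle with white cap, loose bystander, 42 mm in diameter, 75 mm tall. Origin: centre of its underside.
- mount: low dark-steel specimen mount with a brass stub, loose bystander, 52 mm in diameter, 32 mm tall. Origin: centre of its underside.
- pot: white sample pot with green lid, loose bystander, 52 mm in diameter, 42 mm tall. Origin: centre of its underside.
Not all that is in view belongs to the job. Leave any purple look-alike of the lens_blue alone.

How it is judged:
By the outcome, as a careful person would: the job done as asked, in the order asked, and still so for the second after the job is handed in, with the robot touching nothing.
It also fails if it takes over 112 s, if anything falls off the work surface, if the arm or the gripper's body presses on something with over 40 N, if the wrist force passes 120 N, or if a joint passes its speed limit or range.

ROBOT

A 6-joint arm with a two-finger parallel gripper is mounted at the origin on the work surface. World frame = base frame: x ahead of the robot, y to its left, z up, the work surface at z = 0. Lengths are in m, angles in degrees, forces in N, time in s.
With the tool pointing down it reaches from about 0.275 to 0.725 m from the base axis. Payload 5.6 kg.
Tool frame: the origin (TCP) lies midway between the tips of the shut fingers; the grasp point (between the pads) lies arm.grasp_offset behind it (arm.grasp_offset is the distance from the TCP to the grasp point, in m); z points along the fingers, y is the line along which they close (so a half turn about z gives the same grasp; the last joint's range is limited). The gripper opens to 85 mm and grips with 20 to 120 N. Pads are 22 mm wide; open, the fingers measure 114 mm over their backs; the gripper's body (76 mm by 85 mm) begins 54 mm behind the grasp point. The pads swing forward as they close: fully open they stand 13 mm farther back than shut.
Start: joints at [-54.74, 14.616, 6.199, 0, -81.583, -16.306], TCP at [0.179, -0.52, 0.231] pointing down, gripper open.
Joint ranges: [-168.99, 168.99], [-69.2, 112.95], [-62.41, 85.93], [-164.36, 98.24], [-168.68, -3.75], [-174.98, 174.98]. Speed limits (degrees/s): [147.25, 147.25, 180, 180, 180, 180].

INTERFACE

Orientations are given as [roll, pitch, yaw] about the fixed x, y, z axes, in that order (R = Rz(yaw) Ry(pitch) Rx(roll)).
In Python, from bench import arm gives the robot as it stands.
- The arm moves only by the tool drive_tool, never from a script. Its argument "rows" is one flat list of numbers, 5 for each row, row after row: the finger opening in m, from 0 to 0.0854, then the shift along the tool's x, y, z in m, then the turn about the tool's z in rad. In form: [grip, tx, ty, tz, spin, grip, tx, ty, tz, spin, ...]. A call has exactly 10 rows; each row is the pose to reach, as a shift and turn from the pose commanded when the call began, along the tool's axes at that moment; what a row does not reach only later rows make up. A row lasts 1/12 s, in which the tool goes at most 41.7 mm and 7.16 degrees, less where a joint would pass 70% of its speed; a pose out of reach is approached as far as the arm can. A call with a gripper value outside its range is refused whole. The fingers move at their own pace and stop on an object; "newtons" is the grip in N (left out, the last holds). Time passes only in rows, so rows that repeat a pose let the fingers close, or fill a call up. It gives the time, the measured TCP pose, the force, the opening and the grip force at its end, in the units of the state.
- arm.get_state(): the state, without advancing time (a new reading comes with each control period).
- arm.grab_frame(name): name is "side" or "top"; returns the picture (480x640x3 uint8, blue, green, red); there is no depth.
- arm.camera_model(name): a dict with "fovy" (degrees; the focal length in pixels is half the picture's height over the tangent of half this angle, whatever the lens; pixels are square), "cx", "cy" (the principal point, pixels), "world_from_camera" (4x4, takes a point from camera to world coordinates). Camera axes: x right, y up, looking along -z (the intrinsics and any distortion apply to the point x, -y, -z); pixel columns grow to the right and rows downward; lengths in m; the calibration is good to about 2 mm. A picture is of the moment at which its call begins. camera_model takes no time and is no camera call.
- arm.job_done(): hands the job in; it is judged then, once.
The state is a dict: "time": time; "qpos": joint angles; "qd": joint speeds; "effort": joint torques, N m; "eef_pos": TCP position; "eef_rot": TCP orientation; "wrist_force": force on the tool from outside, world axes, zero at the start; "ft_torque": the same for the moment, N m; "opening": finger opening in m; "grip_force": force on a finger pad.
Only numpy, scipy, OpenCV 4.12 (cv2) and the standard library are available. Lean on these libraries where they do the work, as an engineer would, in place of code of your own. Each camera call takes 0.05 s, during which the arm holds its last target. There are 200 camera calls.

## Working session

There is one attempt and no reset: what is moved stays moved. The work goes in short steps, Python scripts to look and compute and a tool call to move; the robot and the scene stay as the last step left them, time stands still between calls to the robot, and variables do not carry over. Pictures are saved under pics/ and viewed, at most 14 in all, crops included, and the job is handed in when it is done.

Besides the shell and the picture viewer there is one more tool, called after "Emit:" as name(argument=value, ...) on one line, values as JSON. drive_tool: Moves the arm, as the interface text tells. Its arguments: {"type":"object","properties":{"rows":{"type":"array","items":{"type":"number"}},"newtons":{"type":"number"}},"required":["rows"]}

```bash
ls; mkdir -p pics; python3 - <<'E'
from bench import arm
import cv2,numpy as np
for n in("side","top"):
    cv2.imwrite(f"pics/{n}0.png",arm.grab_frame(n)); m=arm.camera_model(n); print(n,{k:(np.round(v,4).tolist()) if not isinstance(v,str) else v for k,v in m.items()})
print(arm.get_state(),arm.grasp_offset)
E
```

```text
pics
side {'fovy': 53.4718, 'cx': 314.848, 'cy': 243.1421, 'world_from_camera': [[0.993, 0.0935, -0.0717, 0.4647], [-0.1175, 0.741, -0.6611, -0.4151], [-0.0087, 0.665, 0.7468, 0.5527], [0.0, 0.0, 0.0, 1.0]]}
top {'fovy': 44.7348, 'cx': 317.954, 'cy': 245.3709, 'world_from_camera': [[-0.0037, 0.9861, -0.1661, 0.3871], [-1.0, -0.0043, -0.0033, 0.0069], [-0.004, 0.1661, 0.9861, 0.824], [0.0, 0.0, 0.0, 1.0]]}
{'time': 0.1, 'qpos': array([-5.47420517e+01,  1.46478334e+01,  6.13817710e+00, -2.32596116e-02,
       -8.15836297e+01, -1.63077287e+01]), 'qd': array([ 0.05771959, -0.13568363,  0.17252205,  0.13504104,  0.13952875,
        0.07674809]), 'effort': array([-1.81851927e-03, -3.87607384e+01,  2.38473326e+01,  5.37783578e+00,
       -3.80555648e-03, -2.68115616e-05]), 'eef_pos': array([ 0.1785235 , -0.51974982,  0.23050612]), 'eef_rot': array([ 1.79904007e+02, -4.11646942e-03, -1.61053200e+02]), 'wrist_force': array([-0.45018942,  0.27936288,  0.51503049]), 'ft_torque': array([ 0.03302864, -0.0329196 , -0.00244648]), 'grip_force': 0.0, 'opening': 0.08513859332358308} 0.0187
```

View pics/side0.png

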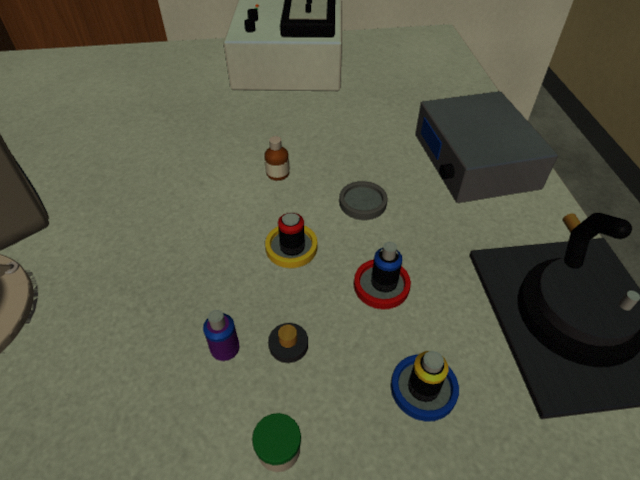

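View pics/top0.png

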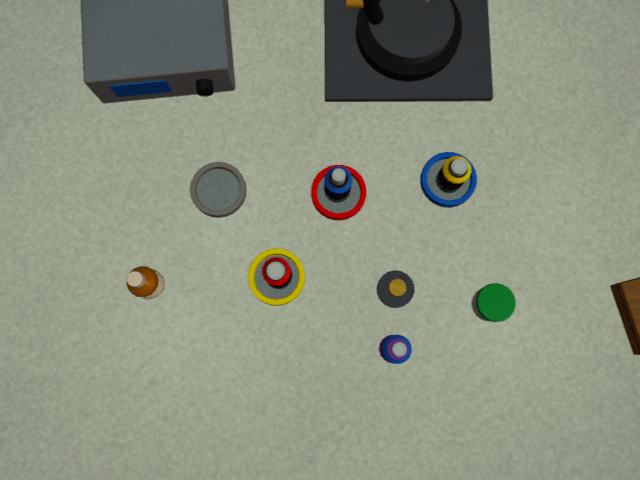

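```bash
cat > h.py <<'E'
import cv2,numpy as np
def cam(m):
    f=240/np.tan(np.radians(m["fovy"])/2); T=np.linalg.inv(np.array(m["world_from_camera"]))
    K=np.array([[f,0,m["cx"]],[0,f,m["cy"]],[0,0,1]])
    return K@np.diag([1,-1,-1])@T[:3]
def tri(Ps,uv):
    X=cv2.triangulatePoints(Ps[0],Ps[1],*[np.array(p,float).reshape(2,1) for p in uv])[:,0];X=X[:3]/X[3]
    e=[np.linalg.norm((q:=P@np.r_[X,1])[:2]/q[2]-p) for P,p in zip(Ps,uv)]
    return X,max(e)
def onplane(P,uv,z):
    A=np.c_[P[:,0],P[:,1],-np.array([*uv,1.])]; return np.linalg.solve(A,-(P[:,2]*z+P[:,3]))[:2]
E
python3 - <<'E'
import cv2,numpy as np
from bench import arm
from h import *
I={n:cv2.imread(f"pics/{n}0.png") for n in("top","side")}
P={n:cam(arm.camera_model(n)) for n in I}
# rough seat centres, radius px
S={"red":{"top":(339,192),"side":(382,283)},"yellow":{"top":(277,277),"side":(291,245)},"blue":{"top":(449,179),"side":(425,387)},"grey":{"top":(218,190),"side":(363,200)}}
N={"lens_blue":{"top":(339,175),"side":(390,250)},"lens_red":{"top":(276,271),"side":(291,219)},"lens_yellow":{"top":(459,167),"side":(433,361)}}
def hsvmask(im,c):
    h=cv2.cvtColor(im,cv2.COLOR_BGR2HSV);H,s,v=[h[...,i].astype(int) for i in range(3)]
    if c=="red":return ((H<8)|(H>172))&(s>130)&(v>60)
    if c=="yellow":return (H>20)&(H<35)&(s>130)&(v>60)
    if c=="blue":return (H>100)&(H<125)&(s>130)&(v>60)
    return None
for c,d in S.items():
    uv=[]
    for n in("top","side"):
        im=I[n]
        m=hsvmask(im,c)
        w=np.zeros(im.shape[:2],np.uint8);cv2.circle(w,d[n],38,1,-1)
        if m is None:
            b=cv2.GaussianBlur(im,(3,3),0).max(2); m=b<(115 if n=="top" else 105)
        m=(m&(w>0)).astype(np.uint8)
        k,l,st,_=cv2.connectedComponentsWithStats(m);i=1+np.argmax(st[1:,4])
        p=np.argwhere(l==i)[:,::-1].astype(np.int32)
        e=cv2.fitEllipse(cv2.convexHull(p));uv.append(e[0]);print(c,n,np.round(e[0],1),np.round(e[1],1),st[i,4])
    X,e=tri([P["top"],P["side"]],uv);print(c,X.round(4),round(e,2),[onplane(P[n],u,.012).round(4) for n,u in zip(("top","side"),uv)])
for c,d in N.items():
    uv=[]
    for n in("top","side"):
        im=I[n];h=cv2.cvtColor(im,cv2.COLOR_BGR2HSV);w=np.zeros(im.shape[:2],np.uint8);cv2.circle(w,d[n],12,1,-1)
        m=((h[...,1]<60)&(h[...,2]>110)&(w>0)).astype(np.uint8)
        k,l,st,ce=cv2.connectedComponentsWithStats(m);i=1+np.argmax(st[1:,4]);uv.append(ce[i]);print(c,n,ce[i].round(1),st[i])
    X,e=tri([P["top"],P["side"]],uv);print(c,X.round(4),round(e,2))
v=[cv2.resize(I["top"][140:320,170:490],None,fx=2.5,fy=2.5)]
cv2.imwrite("pics/crop.png",v[0])
E
```

```text
red top [338.2 191.8] [55.  55.1] 844
red side [381.7 283.4] [50.3 57. ] 921
red [ 0.6029 -0.0198  0.0065] 0.24 [array([ 0.6017, -0.0197]), array([ 0.6011, -0.0239])]
yellow top [275.9 276.4] [56.5 56.7] 1011
yellow side [290.9 244.9] [45.6 53. ] 830
yellow [0.4805 0.0689 0.0072] 0.15 [array([0.4801, 0.0686]), array([0.4801, 0.0646])]
blue top [448.5 178.6] [53.5 55.3] 779
blue side [424.9 387. ] [62.9 69.9] 1112
blue [ 0.6215 -0.1796  0.0075] 0.22 [array([ 0.6204, -0.1785]), array([ 0.62  , -0.1815])]
grey top [217.8 189.6] [55.  55.6] 2415
grey side [363.  199.9] [41.2 51. ] 1663
grey [0.6076 0.1541 0.0065] 0.28 [array([0.6058, 0.1531]), array([0.6066, 0.1485])]
lens_blue top [338.3 174.6] [332 169  13  13 138]
lens_blue side [392.  242.8] [379 238  24  15  76]
lens_blue [ 0.606  -0.0176  0.0894] 1.98
lens_red top [275.4 270.3] [267 262  18  18 257]
lens_red side [291.1 210.5] [280 207  23   9  74]
lens_red [0.4813 0.0641 0.0842] 1.77
lens_yellow top [459. 166.] [451 159  16  15 193]
lens_yellow side [436.3 351.1] [430 349  13   6  18]
lens_yellow [ 0.6183 -0.1759  0.0871] 3.13
```

View pics/crop.png

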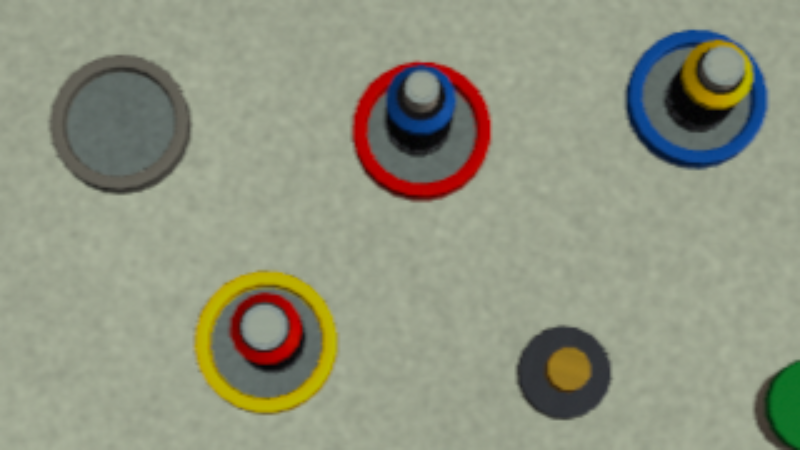

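The crop shows the empty grey seat, red seat (blue lens, nose at about 338,175 in the full top frame), blue seat (yellow lens, 459,166) and yellow seat (red lens, 275,270). The side-view nose masks leaked onto bench, so I take a side crop.

```bash
python3 - <<'E'
import cv2,numpy as np
s=cv2.imread("pics/side0.png")
c=[cv2.resize(s[y-25:y+25,x-20:x+20],None,fx=6.5,fy=6.5,interpolation=cv2.INTER_CUBIC) for x,y in((390,260),(291,230),(430,370))]
cv2.imwrite("pics/scrop.png",np.hstack(c))
E
```

```text
(no output)
```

View pics/scrop.png

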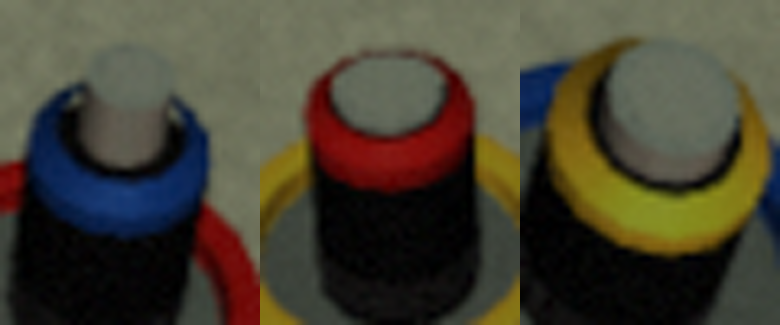

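Side crop shows nose tops: blue (390.0,246.8), red (290.7,219.3), yellow (433.5,359.2).

```bash
cat >> h.py <<'E'
def shift(st,tgt):
    from scipy.spatial.transform import Rotation as R
    r=R.from_euler("xyz",st["eef_rot"],degrees=True); return r.inv().apply(np.array(tgt)-st["eef_pos"])
E
python3 - <<'E'
from bench import arm
from h import *
P=[cam(arm.camera_model(n)) for n in("top","side")]
L={"blue":((338.3,174.6),(390,246.8)),"red":((275.4,270.3),(290.7,219.3)),"yellow":((459,166),(433.5,359.2))}
for k,uv in L.items():
    X,e=tri(P,uv);print(k,X.round(4),round(e,2))
    if k=="blue": print(shift(arm.get_state(),[X[0],X[1],.15]).round(4))
E
```

```text
blue [ 0.6065 -0.0177  0.0826] 0.17
[-0.5678  0.3357  0.081 ]
red [0.4821 0.0653 0.0661] 0.21
yellow [ 0.6196 -0.1787  0.0755] 0.18
```

Emit:
drive_tool(rows=[0.0854,-0.035,0.02,0,0,0.0854,-0.07,0.04,0,0,0.0854,-0.105,0.06,0,0,0.0854,-0.14,0.08,0,0,0.0854,-0.175,0.1,0,0,0.0854,-0.21,0.12,0,0,0.0854,-0.245,0.14,0,0,0.0854,-0.28,0.16,0,0,0.0854,-0.315,0.185,0,0,0.0854,-0.34,0.2,0,0])

```text
time: 0.93
eef_pos: [0.4363, -0.2178, 0.231]
eef_rot: [180.0, -0.0, -161.0]
wrist_force: [0.3, -1.0, 1.1]
opening: 0.0853
grip_force: 0.0
```

Emit:
drive_tool(rows=[0.0854,-0.03,0.018,0,0,0.0854,-0.06,0.036,0,0,0.0854,-0.09,0.053,0.01,0,0.0854,-0.12,0.071,0.02,0,0.0854,-0.15,0.089,0.03,0,0.0854,-0.18,0.107,0.045,0,0.0854,-0.21,0.125,0.06,0,0.0854,-0.227,0.135,0.08,0,0.0854,-0.227,0.135,0.08,0,0.0854,-0.227,0.135,0.08,0])

```text
time: 1.77
eef_pos: [0.6054, -0.0183, 0.1489]
eef_rot: [180.0, -0.3, -161.0]
wrist_force: [-0.9, -0.1, -0.3]
opening: 0.0854
grip_force: 0.0
```

```bash
python3 - <<'E'
from bench import arm
from h import *
s=arm.get_state();print(s["eef_pos"],s["eef_rot"],s["time"],shift(s,[.606,-.018,.027]).round(4))
cv2.imwrite("pics/a.png",np.hstack([arm.grab_frame("side")[100:400,250:550],arm.grab_frame("top")[80:380,200:500]]))
E
```

```text
[ 0.60540664 -0.01834462  0.14889582] [ 179.95465979   -0.26443385 -160.9591629 ] 1.7667 [-0.0012  0.      0.1219]
```

View pics/a.png

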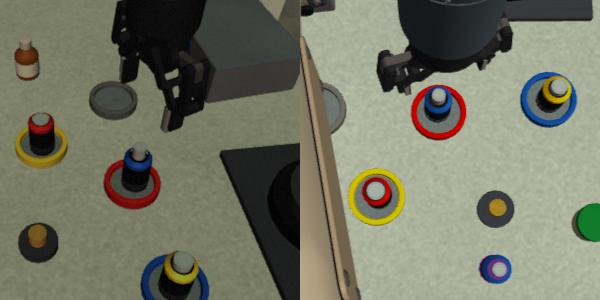

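The gripper stands above the blue lens (crop: lens nose ~(140,150) side, fingers straddling above). Descend and grasp.

Emit:
drive_tool(rows=[0.0854,-0.001,0,0.015,0,0.0854,-0.001,0,0.03,0,0.0854,-0.001,0,0.045,0,0.0854,-0.001,0,0.06,0,0.0854,-0.001,0,0.075,0,0.0854,-0.001,0,0.09,0,0.0854,-0.001,0,0.105,0,0.0854,-0.001,0,0.115,0,0.0854,-0.001,0,0.121,0,0.0854,-0.001,0,0.121,0])

```text
time: 2.7
eef_pos: [0.6065, -0.0194, 0.0298]
eef_rot: [180.0, -0.1, -161.1]
wrist_force: [0.2, -0.9, 0.5]
opening: 0.0854
grip_force: 0.0
```

Emit:
drive_tool(rows=[0.06,0,0,0,0,0.055,0,0,0,0,0.05,0,0,0,0,0.046,0,0,0,0,0.043,0,0,0,0,0.04,0,0,0,0,0.037,0,0,0,0,0.033,0,0,0,0,0.03,0,0,0,0,0.03,0,0,0,0], newtons=35)

```text
time: 3.53
eef_pos: [0.6073, -0.0184, 0.0308]
eef_rot: [180.0, 0.0, -161.0]
wrist_force: [-1.6, 2.5, 6.2]
opening: 0.0371
grip_force: 34.9
```

Emit:
drive_tool(rows=[0.03,0,0,-0.004,0,0.03,0,0,-0.01,0,0.03,0,0,-0.02,0,0.03,0,0,-0.03,0,0.03,0,0,-0.04,0,0.03,0,0,-0.05,0,0.03,0,0,-0.06,0,0.03,0,0,-0.07,0,0.03,0,0,-0.07,0,0.03,0,0,-0.07,0])

```text
time: 4.37
eef_pos: [0.6075, -0.0187, 0.101]
eef_rot: [-180.0, 0.1, -161.1]
wrist_force: [0.2, -1.0, -1.4]
opening: 0.0369
grip_force: 35.2
```

```bash
python3 - <<'E'
from bench import arm
from h import *
s=arm.get_state();print(s["eef_pos"],s["wrist_force"],shift(s,[.608,.152,s["eef_pos"][2]]).round(4))
cv2.imwrite("pics/b.png",cv2.resize(arm.grab_frame("side")[120:340,270:510],None,fx=2,fy=2))
E
```

```text
[ 0.60746038 -0.01870569  0.10103803] [ 0.24926202 -1.03200543 -1.36942063] [-5.590e-02  1.613e-01  1.000e-04]
```

View pics/b.png

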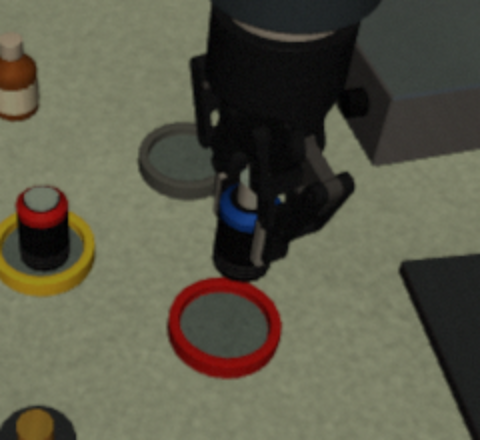

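Blue lens hangs upright in the fingers, red seat empty. Carry it to grey.

Emit:
drive_tool(rows=[0.03,-0.005,0.015,0,0,0.03,-0.012,0.035,0,0,0.03,-0.019,0.055,0,0,0.03,-0.026,0.075,0,0,0.03,-0.033,0.095,0,0,0.03,-0.04,0.115,0,0,0.03,-0.047,0.135,0,0,0.03,-0.053,0.152,0,0,0.03,-0.056,0.161,0,0,0.03,-0.056,0.161,0,0])

```text
time: 5.25
eef_pos: [0.6072, 0.1533, 0.0993]
eef_rot: [180.0, -0.1, -160.9]
wrist_force: [0.6, -0.2, -1.3]
opening: 0.0372
grip_force: 35.3
```

Emit:
drive_tool(rows=[0.03,0,0,0.005,0,0.03,0,0,0.015,0,0.03,0,0,0.025,0,0.03,0,0,0.035,0,0.03,0,0,0.045,0,0.03,0,0,0.054,0,0.03,0,0,0.06,0,0.03,0,0,0.064,0,0.03,0,0,0.066,0,0.03,0,0,0.066,0])

```text
time: 6.08
eef_pos: [0.6077, 0.1516, 0.0339]
eef_rot: [-180.0, -0.0, -161.0]
wrist_force: [0.4, 0.0, -1.0]
opening: 0.0374
grip_force: 35.3
```

Emit:
drive_tool(rows=[0.03,0,0,0.0005,0,0.03,0,0,0.001,0,0.03,0,0,0.0015,0,0.03,0,0,0.002,0,0.03,0,0,0.0025,0,0.03,0,0,0.003,0,0.03,0,0,0.003,0,0.03,0,0,0.003,0,0.03,0,0,0.003,0,0.03,0,0,0.003,0])

```text
time: 6.92
eef_pos: [0.6078, 0.1516, 0.0313]
eef_rot: [-180.0, 0.0, -161.0]
wrist_force: [0.4, 0.2, -2.0]
opening: 0.0371
grip_force: 35.3
```

Emit:
drive_tool(rows=[0.03,0,0,0.0003,0,0.03,0,0,0.0006,0,0.03,0,0,0.0009,0,0.03,0,0,0.0012,0,0.03,0,0,0.0015,0,0.03,0,0,0.0015,0,0.03,0,0,0.0015,0,0.03,0,0,0.0015,0,0.03,0,0,0.0015,0,0.03,0,0,0.0015,0])

```text
time: 7.75
eef_pos: [0.6079, 0.1517, 0.0308]
eef_rot: [-180.0, 0.0, -161.0]
wrist_force: [-3.7, 0.1, 4.9]
opening: 0.0371
grip_force: 35.9
```

Contact felt. Release slowly, then rise.

Emit:
drive_tool(rows=[0.037,0,0,0,0,0.038,0,0,0,0,0.039,0,0,0,0,0.04,0,0,0,0,0.042,0,0,0,0,0.046,0,0,0,0,0.055,0,0,0,0,0.065,0,0,0,0,0.08,0,0,0,0,0.0854,0,0,0,0])

```text
time: 8.58
eef_pos: [0.6078, 0.1516, 0.0298]
eef_rot: [-180.0, 0.0, -161.0]
wrist_force: [0.8, 0.4, 0.2]
opening: 0.0849
grip_force: 0.0
```

Emit:
drive_tool(rows=[0.0854,0,0,-0.005,0,0.0854,0,0,-0.015,0,0.0854,0,0,-0.03,0,0.0854,0,0,-0.045,0,0.0854,0,0,-0.06,0,0.0854,0,0,-0.075,0,0.0854,0,0,-0.09,0,0.0854,0,0,-0.105,0,0.0854,0,0,-0.12,0,0.0854,0,0,-0.12,0])

```text
time: 9.42
eef_pos: [0.6097, 0.152, 0.1548]
eef_rot: [-180.0, 0.4, -161.0]
wrist_force: [0.2, 0.7, 1.2]
opening: 0.0852
grip_force: 0.0
```

```bash
python3 - <<'E'
from bench import arm
from h import *
s=arm.get_state();print(s["eef_pos"],shift(s,[.482,.066,.15]).round(4))
cv2.imwrite("pics/c.png",np.hstack([arm.grab_frame("side")[100:400,220:520],arm.grab_frame("top")[80:380,170:470]]))
E
```

```text
[0.60971351 0.15198369 0.15479261] [ 0.1488 -0.0398  0.0037]
```

View pics/c.png

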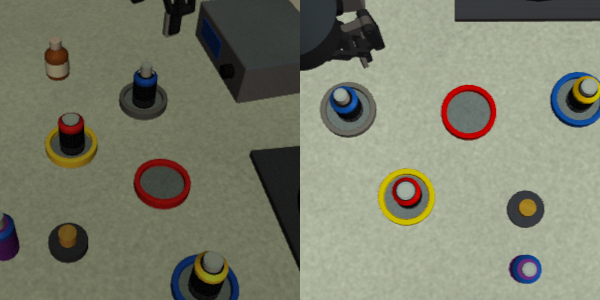

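Blue lens upright in grey (top crop 345,105). Now the red lens.

Emit:
drive_tool(rows=[0.0854,0.02,-0.005,0,0,0.0854,0.04,-0.011,0,0,0.0854,0.06,-0.016,0,0,0.0854,0.08,-0.021,0,0,0.0854,0.1,-0.027,0,0,0.0854,0.12,-0.032,0,0,0.0854,0.14,-0.037,0,0,0.0854,0.148,-0.04,0,0,0.0854,0.148,-0.04,0,0,0.0854,0.148,-0.04,0,0])

```text
time: 10.35
eef_pos: [0.4808, 0.0657, 0.1498]
eef_rot: [-180.0, 0.0, -161.1]
wrist_force: [0.5, 0.1, 0.7]
opening: 0.0854
grip_force: 0.0
```

Emit:
drive_tool(rows=[0.0854,0,0,0.015,0,0.0854,0,0,0.03,0,0.0854,0,0,0.045,0,0.0854,0,0,0.06,0,0.0854,0,0,0.075,0,0.0854,0,0,0.09,0,0.0854,0,0,0.105,0,0.0854,0,0,0.115,0,0.0854,0,0,0.119,0,0.0854,0,0,0.119,0])

```text
time: 11.18
eef_pos: [0.4806, 0.0658, 0.0296]
eef_rot: [-180.0, -0.1, -161.0]
wrist_force: [-0.5, -0.8, -0.1]
opening: 0.0851
grip_force: 0.0
```

Emit:
drive_tool(rows=[0.06,0,0,0,0,0.055,0,0,0,0,0.05,0,0,0,0,0.046,0,0,0,0,0.043,0,0,0,0,0.04,0,0,0,0,0.037,0,0,0,0,0.033,0,0,0,0,0.03,0,0,0,0,0.03,0,0,0,0], newtons=35)

```text
time: 12.02
eef_pos: [0.4809, 0.0657, 0.0312]
eef_rot: [-180.0, 0.0, -161.0]
wrist_force: [-1.3, -0.4, 6.0]
opening: 0.0371
grip_force: 34.8
```

Emit:
drive_tool(rows=[0.03,0,0,-0.004,0,0.03,0,0,-0.01,0,0.03,0,0,-0.02,0,0.03,0,0,-0.03,0,0.03,0,0,-0.04,0,0.03,0,0,-0.05,0,0.03,0,0,-0.06,0,0.03,0,0,-0.07,0,0.03,0,0,-0.07,0,0.03,0,0,-0.07,0])

```text
time: 12.85
eef_pos: [0.4808, 0.0659, 0.101]
eef_rot: [180.0, 0.1, -161.1]
wrist_force: [0.8, 0.7, -1.9]
opening: 0.0369
grip_force: 35.3
```

```bash
python3 - <<'E'
from bench import arm
from h import *
s=arm.get_state();print(s["eef_pos"],shift(s,[.602,-.021,.1]).round(4))
E
```

```text
[0.48083091 0.06592714 0.10095866] [-0.0864 -0.1216  0.001 ]
```

Emit:
drive_tool(rows=[0.03,-0.007,-0.01,0,0,0.03,-0.018,-0.025,0,0,0.03,-0.028,-0.04,0,0,0.03,-0.039,-0.055,0,0,0.03,-0.05,-0.07,0,0,0.03,-0.06,-0.085,0,0,0.03,-0.071,-0.1,0,0,0.03,-0.08,-0.113,0,0,0.03,-0.086,-0.121,0,0,0.03,-0.086,-0.121,0,0])

```text
time: 13.68
eef_pos: [0.6023, -0.0223, 0.0993]
eef_rot: [-180.0, -0.1, -161.1]
wrist_force: [0.2, 0.1, -1.7]
opening: 0.0369
grip_force: 35.4
```

Emit:
drive_tool(rows=[0.03,0,0,0.005,0,0.03,0,0,0.015,0,0.03,0,0,0.025,0,0.03,0,0,0.035,0,0.03,0,0,0.045,0,0.03,0,0,0.054,0,0.03,0,0,0.06,0,0.03,0,0,0.064,0,0.03,0,0,0.066,0,0.03,0,0,0.066,0])

```text
time: 14.52
eef_pos: [0.6013, -0.0208, 0.0344]
eef_rot: [180.0, -0.0, -161.0]
wrist_force: [-0.1, -0.1, -1.9]
opening: 0.037
grip_force: 35.4
```

Emit:
drive_tool(rows=[0.03,0,0,0.0004,0,0.03,0,0,0.0008,0,0.03,0,0,0.0012,0,0.03,0,0,0.0016,0,0.03,0,0,0.002,0,0.03,0,0,0.0024,0,0.03,0,0,0.0028,0,0.03,0,0,0.0032,0,0.03,0,0,0.0035,0,0.03,0,0,0.0035,0])

```text
time: 15.35
eef_pos: [0.6014, -0.0208, 0.0313]
eef_rot: [-180.0, 0.0, -161.0]
wrist_force: [-0.1, -0.2, -1.5]
opening: 0.0371
grip_force: 35.5
```

Emit:
drive_tool(rows=[0.03,0,0,0.0003,0,0.03,0,0,0.0006,0,0.03,0,0,0.0009,0,0.03,0,0,0.0012,0,0.03,0,0,0.0015,0,0.03,0,0,0.0015,0,0.03,0,0,0.0015,0,0.03,0,0,0.0015,0,0.03,0,0,0.0015,0,0.03,0,0,0.0015,0])

```text
time: 16.18
eef_pos: [0.6015, -0.0208, 0.0312]
eef_rot: [-180.0, 0.0, -161.0]
wrist_force: [-4.7, 0.8, 8.9]
opening: 0.037
grip_force: 36.5
```

Contact; release and rise.

Emit:
drive_tool(rows=[0.037,0,0,-0.0005,0,0.038,0,0,-0.0005,0,0.039,0,0,-0.0005,0,0.04,0,0,-0.0005,0,0.042,0,0,-0.0005,0,0.046,0,0,-0.0005,0,0.055,0,0,-0.0005,0,0.065,0,0,-0.0005,0,0.08,0,0,-0.0005,0,0.0854,0,0,-0.0005,0])

```text
time: 17.02
eef_pos: [0.6014, -0.0208, 0.0303]
eef_rot: [-180.0, -0.0, -161.0]
wrist_force: [-0.4, -0.6, 0.3]
opening: 0.0848
grip_force: 0.0
```

Emit:
drive_tool(rows=[0.0854,0,0,-0.005,0,0.0854,0,0,-0.015,0,0.0854,0,0,-0.03,0,0.0854,0,0,-0.045,0,0.0854,0,0,-0.06,0,0.0854,0,0,-0.075,0,0.0854,0,0,-0.09,0,0.0854,0,0,-0.105,0,0.0854,0,0,-0.12,0,0.0854,0,0,-0.12,0])

```text
time: 17.85
eef_pos: [0.6034, -0.021, 0.1551]
eef_rot: [-179.9, 0.4, -161.0]
wrist_force: [0.7, -0.1, 0.6]
opening: 0.0852
grip_force: 0.0
```

```bash
python3 - <<'E'
from bench import arm
from h import *
s=arm.get_state();print(s["eef_pos"],shift(s,[.619,-.178,.15]).round(4))
cv2.imwrite("pics/d.png",np.hstack([arm.grab_frame("side")[120:420,220:520],arm.grab_frame("top")[80:380,200:500]]))
E
```

```text
[ 0.60341122 -0.02097841  0.15512112] [ 0.0364 -0.1535  0.0052]
```

View pics/d.png

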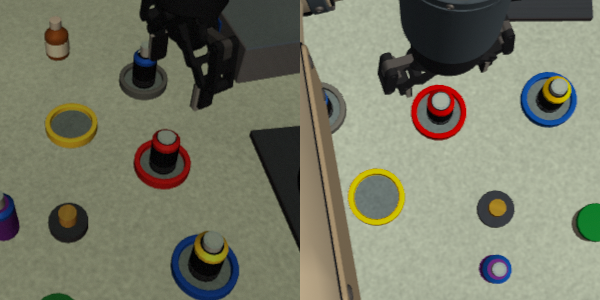

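Red lens stands upright in the red seat. Now the yellow lens.

Emit:
drive_tool(rows=[0.0854,0.004,-0.02,0,0,0.0854,0.009,-0.04,0,0,0.0854,0.013,-0.06,0,0,0.0854,0.018,-0.08,0,0,0.0854,0.022,-0.1,0,0,0.0854,0.027,-0.12,0,0,0.0854,0.031,-0.14,0,0,0.0854,0.035,-0.154,0,0,0.0854,0.035,-0.154,0,0,0.0854,0.035,-0.154,0,0])

```text
time: 18.78
eef_pos: [0.6179, -0.1783, 0.1495]
eef_rot: [180.0, -0.1, -161.1]
wrist_force: [0.5, 0.9, 0.1]
opening: 0.0853
grip_force: 0.0
```

Emit:
drive_tool(rows=[0.0854,0,0,0.015,0,0.0854,0,0,0.03,0,0.0854,0,0,0.045,0,0.0854,0,0,0.06,0,0.0854,0,0,0.075,0,0.0854,0,0,0.09,0,0.0854,0,0,0.105,0,0.0854,0,0,0.115,0,0.0854,0,0,0.119,0,0.0854,0,0,0.119,0])

```text
time: 19.62
eef_pos: [0.6177, -0.1771, 0.0303]
eef_rot: [179.9, -0.1, -161.0]
wrist_force: [0.7, -0.5, -0.1]
opening: 0.0856
grip_force: 0.0
```

Emit:
drive_tool(rows=[0.06,0,0,0,0,0.055,0,0,0,0,0.05,0,0,0,0,0.046,0,0,0,0,0.043,0,0,0,0,0.04,0,0,0,0,0.037,0,0,0,0,0.033,0,0,0,0,0.03,0,0,0,0,0.03,0,0,0,0], newtons=35)

```text
time: 20.45
eef_pos: [0.6185, -0.178, 0.0318]
eef_rot: [-180.0, 0.0, -161.0]
wrist_force: [-1.2, 0.0, 2.9]
opening: 0.0372
grip_force: 35.0
```

Emit:
drive_tool(rows=[0.03,0,0,-0.005,0,0.03,0,0,-0.015,0,0.03,0,0,-0.03,0,0.03,0,0,-0.045,0,0.03,0,0,-0.06,0,0.03,0,0,-0.075,0,0.03,0,0,-0.09,0,0.03,0,0,-0.1,0,0.03,0,0,-0.1,0,0.03,0,0,-0.1,0])

```text
time: 21.28
eef_pos: [0.6184, -0.1776, 0.1314]
eef_rot: [180.0, 0.0, -161.1]
wrist_force: [1.3, -0.3, -2.7]
opening: 0.0371
grip_force: 35.4
```

```bash
python3 - <<'E'
from bench import arm
from h import *
s=arm.get_state();print(s["eef_pos"],shift(s,[.480,.067,.13]).round(4))
E
```

```text
[ 0.61835985 -0.17757408  0.13137154] [0.0514 0.2762 0.0014]
```

Emit:
drive_tool(rows=[0.03,0.004,0.02,0,0,0.03,0.009,0.05,0,0,0.03,0.015,0.08,0,0,0.03,0.022,0.115,0,0,0.03,0.028,0.15,0,0,0.03,0.035,0.185,0,0,0.03,0.041,0.22,0,0,0.03,0.047,0.25,0,0,0.03,0.05,0.268,0,0,0.03,0.0515,0.276,0,0])

```text
time: 22.12
eef_pos: [0.4779, 0.0682, 0.1303]
eef_rot: [180.0, -0.1, -160.9]
wrist_force: [-0.5, -0.5, -2.0]
opening: 0.0371
grip_force: 35.6
```

Emit:
drive_tool(rows=[0.03,0,0,0,0,0.03,0,0,0.01,0,0.03,0,0,0.025,0,0.03,0,0,0.04,0,0.03,0,0,0.055,0,0.03,0,0,0.07,0,0.03,0,0,0.082,0,0.03,0,0,0.091,0,0.03,0,0,0.096,0,0.03,0,0,0.096,0])

```text
time: 22.95
eef_pos: [0.4794, 0.0657, 0.034]
eef_rot: [-180.0, -0.1, -161.1]
wrist_force: [0.2, -1.0, -1.6]
opening: 0.0376
grip_force: 35.6
```

Emit:
drive_tool(rows=[0.03,0,0,0.0004,0,0.03,0,0,0.0008,0,0.03,0,0,0.0012,0,0.03,0,0,0.0016,0,0.03,0,0,0.002,0,0.03,0,0,0.0024,0,0.03,0,0,0.0028,0,0.03,0,0,0.0032,0,0.03,0,0,0.0035,0,0.03,0,0,0.0035,0])

```text
time: 23.78
eef_pos: [0.48, 0.0665, 0.0318]
eef_rot: [-180.0, 0.0, -161.0]
wrist_force: [0.4, 0.4, -1.8]
opening: 0.0367
grip_force: 35.7
```

Emit:
drive_tool(rows=[0.03,0,0,0.0003,0,0.03,0,0,0.0006,0,0.03,0,0,0.0009,0,0.03,0,0,0.0012,0,0.03,0,0,0.0015,0,0.03,0,0,0.0015,0,0.03,0,0,0.0015,0,0.03,0,0,0.0015,0,0.03,0,0,0.0015,0,0.03,0,0,0.0015,0])

```text
time: 24.62
eef_pos: [0.4801, 0.0665, 0.0317]
eef_rot: [-180.0, 0.0, -161.0]
wrist_force: [-5.0, 0.0, 12.8]
opening: 0.0368
grip_force: 37.1
```

Emit:
drive_tool(rows=[0.03,0,0,-0.0007,0,0.037,0,0,-0.001,0,0.038,0,0,-0.001,0,0.039,0,0,-0.001,0,0.041,0,0,-0.001,0,0.045,0,0,-0.001,0,0.055,0,0,-0.001,0,0.065,0,0,-0.001,0,0.08,0,0,-0.001,0,0.0854,0,0,-0.001,0])

```text
time: 25.45
eef_pos: [0.48, 0.0665, 0.0312]
eef_rot: [-180.0, -0.0, -161.0]
wrist_force: [-0.6, -0.2, -0.5]
opening: 0.085
grip_force: 0.0
```

Emit:
drive_tool(rows=[0.0854,0,0,-0.005,0,0.0854,0,0,-0.015,0,0.0854,0,0,-0.03,0,0.0854,0,0,-0.045,0,0.0854,0,0,-0.06,0,0.0854,0,0,-0.075,0,0.0854,0,0,-0.09,0,0.0854,0,0,-0.105,0,0.0854,0,0,-0.12,0,0.0854,0,0,-0.12,0])

```text
time: 26.28
eef_pos: [0.4818, 0.0668, 0.1548]
eef_rot: [-180.0, 0.3, -161.0]
wrist_force: [0.1, 0.2, 1.2]
opening: 0.0853
grip_force: 0.0
```

```bash
python3 - <<'E'
from bench import arm
from h import *
s=arm.get_state();t=dict(s,eef_pos=np.array([.480,.0665,.15]));print(s["eef_pos"],shift(t,[.6078,.1516,.15]).round(4))
cv2.imwrite("pics/e.png",np.hstack([arm.grab_frame("side")[120:420,220:520],arm.grab_frame("top")[80:380,170:470]]))
E
```

```text
[0.48177672 0.06684361 0.1548391 ] [-0.1485  0.0389  0.0009]
```

View pics/e.png

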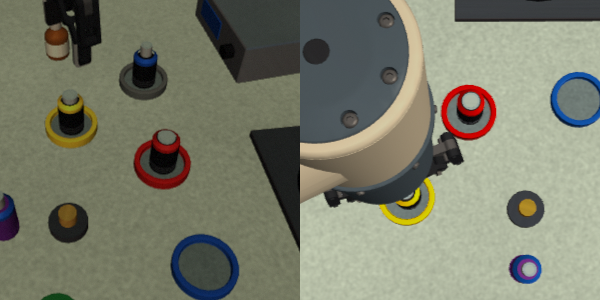

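Yellow lens upright in the yellow seat, blue seat empty. Fetch blue from grey.

Emit:
drive_tool(rows=[0.0854,-0.02,0.005,0,0,0.0854,-0.04,0.011,0,0,0.0854,-0.06,0.016,0,0,0.0854,-0.08,0.021,0,0,0.0854,-0.1,0.026,0,0,0.0854,-0.12,0.032,0,0,0.0854,-0.14,0.037,0,0,0.0854,-0.1485,0.039,0,0,0.0854,-0.1485,0.039,0,0,0.0854,-0.1485,0.039,0,0])

```text
time: 27.22
eef_pos: [0.6072, 0.1515, 0.1498]
eef_rot: [-180.0, -0.2, -161.0]
wrist_force: [-0.4, 0.1, -0.1]
opening: 0.0852
grip_force: 0.0
```

Emit:
drive_tool(rows=[0.0854,0,0,0.015,0,0.0854,0,0,0.03,0,0.0854,0,0,0.045,0,0.0854,0,0,0.06,0,0.0854,0,0,0.075,0,0.0854,0,0,0.09,0,0.0854,0,0,0.105,0,0.0854,0,0,0.115,0,0.0854,0,0,0.12,0,0.0854,0,0,0.12,0])

```text
time: 28.05
eef_pos: [0.6067, 0.151, 0.0302]
eef_rot: [-180.0, -0.1, -161.1]
wrist_force: [-0.1, 0.5, 0.6]
opening: 0.0854
grip_force: 0.0
```

Emit:
drive_tool(rows=[0.06,0,0,0,0,0.055,0,0,0,0,0.05,0,0,0,0,0.046,0,0,0,0,0.043,0,0,0,0,0.04,0,0,0,0,0.037,0,0,0,0,0.033,0,0,0,0,0.03,0,0,0,0,0.03,0,0,0,0], newtons=35)

```text
time: 28.88
eef_pos: [0.6079, 0.1518, 0.0317]
eef_rot: [180.0, 0.0, -161.0]
wrist_force: [-1.5, 1.1, 3.8]
opening: 0.0371
grip_force: 35.0
```

Emit:
drive_tool(rows=[0.03,0,0,-0.005,0,0.03,0,0,-0.015,0,0.03,0,0,-0.03,0,0.03,0,0,-0.045,0,0.03,0,0,-0.06,0,0.03,0,0,-0.075,0,0.03,0,0,-0.09,0,0.03,0,0,-0.11,0,0.03,0,0,-0.12,0,0.03,0,0,-0.12,0])

```text
time: 29.72
eef_pos: [0.6093, 0.1519, 0.1545]
eef_rot: [-180.0, 0.3, -161.0]
wrist_force: [0.5, 1.4, -0.9]
opening: 0.0371
grip_force: 35.2
```

```bash
python3 - <<'E'
from bench import arm
from h import *
s=arm.get_state();print(s["eef_pos"],shift(s,[.620,-.180,.15]).round(4))
E
```

```text
[0.60926204 0.15194375 0.15453714] [ 0.0977 -0.3174  0.004 ]
```

Emit:
drive_tool(rows=[0.03,0.006,-0.02,0,0,0.03,0.016,-0.053,0,0,0.03,0.027,-0.09,0,0,0.03,0.038,-0.127,0,0,0.03,0.05,-0.164,0,0,0.03,0.061,-0.2,0,0,0.03,0.072,-0.237,0,0,0.03,0.083,-0.274,0,0,0.03,0.092,-0.302,0,0,0.03,0.0965,-0.318,0,0])

```text
time: 30.55
eef_pos: [0.6186, -0.1839, 0.1497]
eef_rot: [180.0, -0.1, -161.2]
wrist_force: [0.3, 0.7, -2.1]
opening: 0.037
grip_force: 35.4
```

Emit:
drive_tool(rows=[0.03,0,0,0,0,0.03,0,0,0.015,0,0.03,0,0,0.035,0,0.03,0,0,0.055,0,0.03,0,0,0.075,0,0.03,0,0,0.09,0,0.03,0,0,0.102,0,0.03,0,0,0.111,0,0.03,0,0,0.116,0,0.03,0,0,0.116,0])

```text
time: 31.38
eef_pos: [0.6188, -0.18, 0.0337]
eef_rot: [179.9, -0.1, -161.0]
wrist_force: [1.0, -0.2, -1.7]
opening: 0.0367
grip_force: 35.4
```

Emit:
drive_tool(rows=[0.03,0,0,0.0004,0,0.03,0,0,0.0008,0,0.03,0,0,0.0012,0,0.03,0,0,0.0016,0,0.03,0,0,0.002,0,0.03,0,0,0.0024,0,0.03,0,0,0.0028,0,0.03,0,0,0.0032,0,0.03,0,0,0.0035,0,0.03,0,0,0.0035,0])

```text
time: 32.22
eef_pos: [0.6197, -0.1805, 0.0318]
eef_rot: [180.0, -0.0, -161.0]
wrist_force: [0.4, -0.4, -1.3]
opening: 0.0369
grip_force: 35.5
```

Emit:
drive_tool(rows=[0.03,0,0,0.0003,0,0.03,0,0,0.0006,0,0.03,0,0,0.0009,0,0.03,0,0,0.0012,0,0.03,0,0,0.0013,0,0.03,0,0,0.0013,0,0.03,0,0,0.0013,0,0.03,0,0,0.0013,0,0.03,0,0,0.0013,0,0.03,0,0,0.0013,0])

```text
time: 33.05
eef_pos: [0.6198, -0.1805, 0.0317]
eef_rot: [-180.0, 0.0, -161.0]
wrist_force: [-3.7, 1.3, 6.4]
opening: 0.0373
grip_force: 36.1
```

Emit:
drive_tool(rows=[0.03,0,0,-0.0005,0,0.037,0,0,-0.0005,0,0.038,0,0,-0.0005,0,0.039,0,0,-0.0005,0,0.041,0,0,-0.0005,0,0.045,0,0,-0.0005,0,0.055,0,0,-0.0005,0,0.065,0,0,-0.0005,0,0.08,0,0,-0.0005,0,0.0854,0,0,-0.0005,0])

```text
time: 33.88
eef_pos: [0.6198, -0.1805, 0.0309]
eef_rot: [180.0, -0.0, -161.0]
wrist_force: [-0.0, 0.0, 0.7]
opening: 0.0849
grip_force: 0.0
```

Emit:
drive_tool(rows=[0.0854,0,0,-0.005,0,0.0854,0,0,-0.015,0,0.0854,0,0,-0.03,0,0.0854,0,0,-0.045,0,0.0854,0,0,-0.06,0,0.0854,0,0,-0.08,0,0.0854,0,0,-0.1,0,0.0854,0,0,-0.12,0,0.0854,0,0,-0.14,0,0.0854,0,0,-0.14,0])

```text
time: 34.72
eef_pos: [0.622, -0.1814, 0.1774]
eef_rot: [-179.7, 0.5, -161.0]
wrist_force: [0.5, -0.4, 0.5]
opening: 0.0856
grip_force: 0.0
```

```bash
python3 - <<'E'
from bench import arm
from h import *
cv2.imwrite("pics/f.png",np.hstack([arm.grab_frame("side")[110:480,190:490],arm.grab_frame("top")[80:450,120:540]]))
E
```

```text
(no output)
```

View pics/f.png

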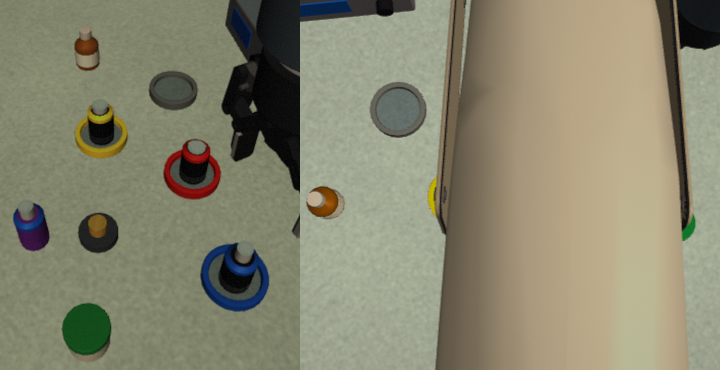

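All three lenses stand upright in matching seats, the grey seat is empty, and the bystanders have not moved.

```bash
python3 -c "
from bench import arm
print(arm.job_done())"
```

```text
the job is handed in; nothing more can be done
None
```

The job is handed in: the red, yellow and blue lenses each stand upright in the seat of their own colour, the grey seat is empty, and the bottle, mount and pot look unmoved in the last picture.

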